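# Load a cone driver on the sloping test baffle and lower the hold-down

## Robot

A 6-joint arm with a two-finger parallel gripper is mounted at the origin on the work surface. World frame = base frame: x ahead of the robot, y to its left, z up, the work surface at z = 0. Lengths are in m, angles in degrees, forces in N, time in s.
With the tool pointing down it reaches from about 0.425 to 0.95 m from the base axis. Payload 3.5 kg.
Tool frame: the origin (TCP) lies at the very end of the fingers, on their centre line; the grasp point (between the pads) lies 19 mm behind it; z points along the fingers, y is the line along which they close (so a half turn about z gives the same grasp; the last joint's range is limited). The gripper opens to 85 mm and grips with 20 to 120 N. Pads are 22 mm wide; open, the fingers measure 114 mm over their backs; the gripper's body (76 mm by 85 mm) begins 54 mm behind the grasp point. The pads swing forward as they close: fully open they stand 13 mm farther back than shut.
Start: joints at [61.192, 16.404, 90.338, -0, 73.258, -8.594], TCP at [0.233, 0.633, 0.231] pointing down, gripper open.
Joint ranges: [-158.93, 158.93], [-51.34, 127.21], [12.03, 142.37], [-87.48, 267.48], [13.55, 161.25], [-162.69, 162.69]. Speed limits (degrees/s): [159.86, 159.86, 180, 180, 180, 180].

## Interface

Orientations are given as [roll, pitch, yaw] about the fixed x, y, z axes, in that order (R = Rz(yaw) Ry(pitch) Rx(roll)).
In Python, from workcell import ctrl, cams, order gives the robot as it stands. The module is installed in compiled form; this text tells all that it offers.
- The arm moves only by the tool servo_tool, never from a script. Its arguments are lists of equal length, an entry for each row: "grip": the opening, from 0 (shut) to 1 (fully open); "dp": the shift along the world's x, y, z in m, a list of three; "delta_rot": the turn, a rotation vector about the world's x, y, z in rad, a list of three. A call has 1 to 10 rows; each row is the pose to reach, as a shift and turn from the pose commanded when the call began; what a row does not reach only later rows make up. A row lasts 1/8 s, in which the tool goes at most 62.5 mm and 10.7 degrees, less where a joint would pass 70% of its speed; a pose out of reach is approached as far as the arm can. A call with a gripper value outside its range is refused whole. The fingers move at their own pace and stop on an object; "squeeze" is the grip in N (left out, the last holds). Time passes only in rows, so rows that repeat a pose let the fingers close. It gives the time, the measured TCP pose, the force, the opening and the grip force at its end, in the units of the state.
- ctrl.state(): the state, without advancing time (a new reading comes with each control period).
- cams.capture(name): name is "scene" or "top" or "wrist"; returns (picture, depth): 480x640x3 uint8, blue, green, red; 480x640 float32, m along the optical axis (not along the pixel's ray), 0 where there is no reading.
- cams.camera_info(name): a dict with "vertical_fov" (degrees; the focal length in pixels is half the picture's height over the tangent of half this angle, whatever the lens; pixels are square), "cx", "cy" (the principal point, pixels), "R" (3x3) and "t" (3): a world point X has camera coordinates R X + t; the wrist camera has in their place "T_tool_cam" (4x4, takes a point from camera to tool coordinates, whose origin is the TCP and whose axes are the flange's). Camera axes: x right, y down, z forward; pixel columns grow to the right and rows downward; lengths in m; the calibration is good to about 2 mm. A picture is of the moment at which its call begins: read the wrist's pose just before it. camera_info takes no time and is no camera call.
- order.close_job(): hands the job in; it is judged then, once.
The state is a dict: "clock": time; "q": joint angles; "joint_vel": joint speeds; "joint_efforts": joint torques, N m; "tool_pos": TCP position; "orientation": TCP orientation; "force": force on the tool from outside, world axes, zero at the start; "torque": the same for the moment, N m; "width": opening from 0.0 (shut) to 1.0 (fully open); "grip_force": force on a finger pad.
Only numpy, scipy, OpenCV 4.12 (cv2) and the standard library are available. Lean on these libraries where they do the work, as an engineer would, in place of code of your own. Each camera call takes 0.05 s, during which the arm holds its last target. There are 200 camera calls.

## Task

Lay the complete cone driver, still face down, on the sloping round test baffle so that its flange lies flat on the rubber gasket, its rim rests against both stop pins and its terminal tag faces the contact block; set it down, do not let it drop. Then let go of it and bring the hold-down arm over until its rubber foot rests on the driver's back. Leave the other things on the bench where they are.

Things in the scene. Friction and masses are not known exactly. Their poses are not given: they have to be found in the camera images.
- driver_center (a point): Complete cone driver, 130 mm across, 60 high, 0.4-0.75 kg, face down on the bench: black frame with a steel and ferrite motor on top (the other black frame has no motor). Site on its axis, 30 mm above the face. z from face to back, +y to the terminal tag. Flange disc at 0-6 mm from the face; spokes narrowing at 6-28; motor, a cylinder 62 mm across to grip, at 28-60.
- driver_tag (a point): Outer edge of the driver's terminal tag, a brown strip 26 mm wide with two brass lugs that sticks out 7 mm past the flange's rim: 70 mm from the driver's axis along its +y, 10 mm from its face. Axes as the driver's.
- seat (a point): Middle of the gasket's upper face on the test baffle: a round aluminium plate 152 mm across, locked, sloping 24-36 degrees, on a spindle above a cast-iron stand with a side crank. z points out of the face (up and towards the robot), x up the slope, +y along it to the contact block. The gasket is a raised rubber ring, 122/100 mm, 3 mm above the plate, which is open inside it. The driver's face belongs here.
- stops (a point): Mid-way between the two steel stop pins on the baffle's low side, level with the gasket's face. The pins, 10 mm thick and 14 mm above the gasket's face, stand 40 mm either side of it along y; it lies 57.5 mm down the slope (-x) from the seat. The driver's rim (130 mm) touches both when its axis passes through the seat. Axes as the seat's.
- contact (a point): Tips of the two brass pins of the contact block (black, 32 mm wide, on the +y edge of the baffle, reaching 20 mm above the gasket's face). From the seat: 73.5 mm along +y, 10 mm out of the face. The edge of a rightly laid driver's tag is about 4 mm from it. Axes as the seat's.
- holddown (a joint): Angle of the hold-down arm (rad): 0 when its foot rests on the back of a driver lying flat on the gasket, growing as it is opened up and back; 1.95 to 2.3 at the start, standing out of the way. The hinge is stiff (about 0.3 N m) and stays where it is left; it stops at -0.12 and 2.5.
- clamp_hinge (a point): Middle of the hold-down arm's hinge; its axis is the seat's y. In the seat's frame x = 94, y = 0, z = 72 mm. Its bracket takes up x = 83 to 105, y within 27, z up to 81 mm there. Axes as the seat's.
- clamp_grip (a point): Middle of the cross grip at the free end of the hold-down arm: a black round bar along y, 12 mm thick, 100 mm long, joined at its middle to the arm (12 mm wide there, 16 below). It lies 124 mm from the hinge along the arm and 20 mm above the arm's middle line: at joint 0, x = -30, z = 92 mm in the seat's frame. Its axes turn with the arm and equal the seat's at joint 0.
- clamp_foot (a point): Underside of the hold-down arm's round rubber foot, 24 mm across: 94 mm from the hinge along the arm, 12 mm below its middle line (at joint 0 on the seat's z axis, 60 mm out). Axes as clamp_grip.
- frame_center (a point): Bystander: a bare black driver frame without motor, flange down, 130 mm across, 32 mm high. Site on its axis, half-way up.
- dustcap: Bystander: chrome dust cap, a low dome 76 mm across, 20 mm high. Origin at the centre of its underside.
- magnet: Bystander: grey ferrite magnet ring, 100 mm across, hole 46 mm, 18 mm high. Origin at the centre of its underside.
- former: Bystander: brass voice-coil former, an upright thin tube 75 mm across, 65 mm high. Origin at the centre of its underside.
- tyoke: Bystander: steel pole piece, a disc 68 mm across with a post, 34 mm high. Origin at the centre of its underside.
- glue: Bystander: amber glue jar with black cap, 54 mm across, 85 mm high. Origin at the centre of its underside.
- screwdriver: Bystander: screwdriver lying flat, along its x. Origin under its middle.
Mind the look-alikes: they are no part of the job. What is shaped like the part that bears driver_center but pink or red is not meant.

How it is judged:
By the outcome, as a careful person would: the job done as asked, in the order asked, and still so for the second after the job is handed in, with the robot touching nothing.
It also fails if it takes over 56 s, if anything falls off the work surface, if the arm or the gripper's body presses on something with over 40 N, if the wrist force passes 120 N, or if a joint passes its speed limit or range.

## Working session

There is one attempt and no reset: what is moved stays moved. The work goes in short steps, Python scripts to look and compute and a tool call to move; the robot and the scene stay as the last step left them, time stands still between calls to the robot, and variables do not carry over. Pictures are saved under pics/ and viewed, at most 11 in all, crops included, and the job is handed in when it is done.

Besides the shell and the picture viewer there is one more tool, called after ">>>" as a command line: name --argument value ..., lists and objects as JSON in quotes. servo_tool: Moves the arm, as the interface text tells. Its arguments: {"type":"object","properties":{"grip":{"type":"array"},"dp":{"type":"array"},"delta_rot":{"type":"array"},"squeeze":{"type":"number"}},"required":["grip","dp","delta_rot"]}

```bash
mkdir -p pics
cat > h.py <<'E'
import numpy as np, cv2
from scipy.spatial.transform import Rotation as Ro
from workcell import ctrl,cams,order
def cam(name):
    i=cams.camera_info(name); f=240/np.tan(np.radians(i["vertical_fov"])/2)
    if "R" in i:
        R=np.array(i["R"]);t=np.array(i["t"]); return f,i["cx"],i["cy"],R.T,-R.T@t
    s=ctrl.state();T=np.array(i["T_tool_cam"])
    Rt=Ro.from_euler('xyz',s["orientation"],degrees=True).as_matrix()
    return f,i["cx"],i["cy"],Rt@T[:3,:3],Rt@T[:3,3]+np.array(s["tool_pos"])
def grab(name):
    c=cam(name); im,d=cams.capture(name); return c,im,d
def pts(c,d):
    f,cx,cy,R,o=c; v,u=np.mgrid[0:480,0:640]
    P=np.stack([(u-cx)/f*d,(v-cy)/f*d,d],-1)@R.T+o
    P[d==0]=np.nan; return P
def proj(c,X):
    f,cx,cy,R,o=c; p=(np.array(X)-o)@R; return p[...,:2]/p[...,2:]*f+[cx,cy]
def save(n,c,im,d): np.savez(n,f=c[0],cx=c[1],cy=c[2],R=c[3],o=c[4],im=im,d=d)
def load(n):
    z=np.load(n); return (float(z['f']),float(z['cx']),float(z['cy']),z['R'],z['o']),z['im'],z['d']
E
python3 - <<'E'
from h import *
for n in ("scene","top"):
    c,im,d=grab(n); save(n+".npz",c,im,d); cv2.imwrite(f"pics/{n}0.png",im); print(n,c[0],c[4],(d>0).mean())
print(ctrl.state())
E
```

```text
scene 500.5811430788352 [1.26110095 0.37768134 1.27079743] 0.996005859375
top 584.1880842091834 [ 0.31770465 -0.01061391  1.61958026] 0.9959928385416666
{'clock': 0.1, 'q': array([ 6.11931081e+01,  1.64489557e+01,  9.04151327e+01,  1.46243905e-03,
        7.32575678e+01, -8.59457930e+00]), 'joint_vel': array([-0.05648178, -0.04027671, -0.05338151,  0.00207367, -0.00675793,
        0.04003947]), 'joint_efforts': array([ 3.11286149e-04, -4.07299376e+01, -2.93696845e+01, -1.64899266e-04,
        3.45074463e-03, -1.01053493e-05]), 'tool_pos': array([0.23289196, 0.6329182 , 0.23007188]), 'orientation': array([-1.79879919e+02, -1.95643312e-02,  1.59787244e+02]), 'force': array([-0.31564407,  0.86561763,  0.63316007]), 'torque': array([-0.04997751, -0.05698429,  0.02917244]), 'grip_force': 0.0, 'width': 0.9995789997466048}
```

View pics/scene0.png

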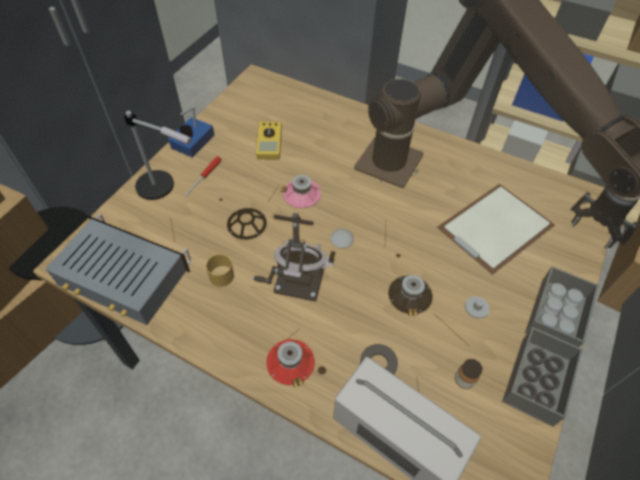

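View pics/top0.png

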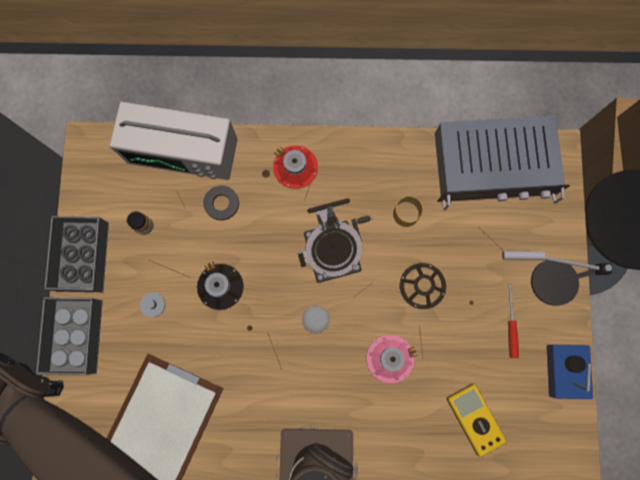

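The scene shows these candidates for the driver, in top-view pixels:
- Black driver with motor: (219,286), tag near (209,267). In the scene view it is at (411,291).
- Red driver: (295,165).
- Pink driver: (391,358).
- Bare frame: (423,286).
- Pole piece: (152,305).

I choose the black one with a motor. The baffle is at (333,248), with its contact block at about (302,258) and the clamp grip at (330,207).

Run:
```python
from h import *
c,im,d=load("top.npz");P=pts(c,d)
cs,ims,ds=load("scene.npz");Ps=pts(cs,ds)
g=P[286,219];print("drv",g, "bench",P[330,200],Ps[200,420])
for n,Q in (("t",P),("s",Ps)):
    m=(np.hypot(Q[...,0]-g[0],Q[...,1]-g[1])<.09)&(Q[...,2]>.05)
    q=Q[m];print(n,"motor",m.sum(),q.mean(0),np.median(q[:,2]),(q.min(0)+q.max(0))/2,np.ptp(q,axis=0))
# baffle
print("baffle px",P[248,333],P[215,333],P[275,333],P[258,302],P[207,330])
for n,Q,I in (("t",P,im),("s",Ps,ims)):
    b=P[215,333]*.5+P[275,333]*.5
    m=(np.hypot(Q[...,0]-b[0],Q[...,1]-b[1])<.12)&(Q[...,2]>.06);q=Q[m]
    best=0;rng=np.random.default_rng(0)
    for _ in range(500):
        a=q[rng.choice(len(q),3,False)];nn=np.cross(a[1]-a[0],a[2]-a[0]);nn/=np.linalg.norm(nn)+1e-12
        if abs(nn[2])<.7: continue
        k=(abs((q-a[0])@nn)<.003).sum()
        if k>best:best=k;B=(nn*np.sign(nn[2]),a[0])
    inl=q[abs((q-B[1])@B[0])<.004];o=inl.mean(0);w=np.linalg.svd(inl-o)[2][2];w*=np.sign(w[2])
    print(n,len(q),len(inl),"n",w,"slope",np.degrees(np.arccos(w[2])),"cen",o)
a=np.vstack([cv2.resize(im[180:300,140:400],None,fx=3,fy=3,interpolation=2)[:,:780],cv2.resize(ims[200:320,230:490],None,fx=3,fy=3,interpolation=2)[:240]])
cv2.imwrite("pics/crop1.png",a)
```

```text
drv [0.4674374  0.26589925 0.06437521] bench [ 0.35173641  0.32394858 -0.00046475] [ 0.11221258  0.16650887 -0.00237458]
t motor 429 [0.47322794 0.27397968 0.06018671] 0.06003553948674889 [0.47324786 0.27420082 0.06018397] [0.06004439 0.0619186  0.01949955]
s motor 354 [0.47582713 0.27640857 0.05863784] 0.05900598713736194 [0.47451654 0.27605822 0.05883871] [0.06526205 0.06054338 0.01767601]
baffle px [ 0.572432   -0.0366325   0.08271835] [ 0.60560045 -0.03129685  0.33625439] [ 0.50187971 -0.03790966  0.06721299] [0.53774921 0.04383929 0.12562885] [ 0.62209237 -0.02419926  0.34397392]
t 3069 1105 n [-0.47622268 -0.13311279  0.86919097] slope 29.63523899274523 cen [ 0.57013799 -0.03329793  0.10681847]
s 1872 646 n [-0.46430322 -0.13303988  0.87562715] slope 28.88071369814554 cen [ 0.58609309 -0.0202994   0.11661708]
```

View pics/crop1.png

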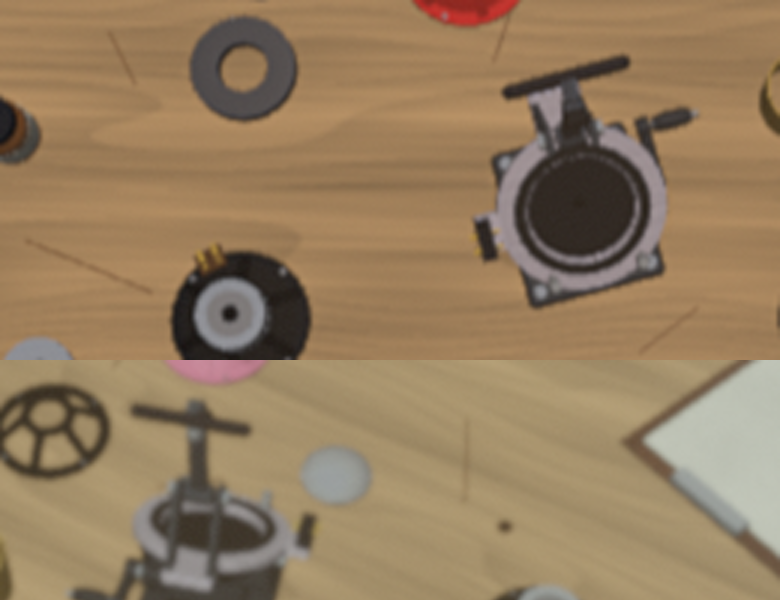

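The crop shows the black driver with a grey motor at crop (230,313) and brass lugs at (209,258). The baffle's contact block is at (485,238) on the left (+y), and the clamp bar is up and back. The black driver with motor is confirmed as the choice.

Run:
```python
from h import *
np.set_printoptions(precision=4,suppress=True)
print(np.array(cams.camera_info("wrist")["T_tool_cam"]),cam("wrist")[0])
c,im,d=load("top.npz");P=pts(c,d)
h=cv2.cvtColor(im,cv2.COLOR_BGR2HSV)
sub=np.s_[255:290,195:230]
m=(h[...,0]>12)&(h[...,0]<32)&(h[...,1]>100)
D=np.array([.474,.275])
r=np.hypot(P[...,0]-D[0],P[...,1]-D[1])
k=m&(r<.073)&(r>.04)&(P[...,2]>.005)
q=P[k];print(len(q),q.mean(0),np.degrees(np.arctan2(q[:,1].mean()-D[1],q[:,0].mean()-D[0])))
```

```text
[[-0.0006 -0.9639 -0.2661  0.0682]
 [ 1.     -0.0005 -0.0004  0.0014]
 [ 0.0002 -0.2661  0.9639 -0.1435]
 [ 0.      0.      0.      1.    ]] 340.01397806509505
187 [0.4974 0.2822 0.0096] 17.129486554680394
```

>>> servo_tool --grip '[1,1,1,1,1,1,1,1,1]' --dp '[[0.03,-0.045,0],[0.06,-0.09,0],[0.1,-0.145,0],[0.135,-0.2,-0.01],[0.17,-0.255,-0.02],[0.205,-0.31,-0.03],[0.23,-0.345,-0.04],[0.241,-0.358,-0.04],[0.241,-0.358,-0.04]]' --delta_rot '[[0,0,-0.12],[0,0,-0.25],[0,0,-0.38],[0,0,-0.5],[0,0,-0.64],[0,0,-0.78],[0,0,-0.9],[0,0,-0.92],[0,0,-0.92]]'

```text
clock: 1.23
tool_pos: [0.4746, 0.275, 0.1912]
orientation: [-180.0, -0.0, 107.0]
force: [-0.8, 0.4, 0.1]
width: 1.003
grip_force: 0.0
```

Run:
```python
from h import *
np.set_printoptions(precision=4,suppress=True)
s=ctrl.state();print(s["clock"],s["tool_pos"],s["orientation"])
c,im,d=grab("wrist");save("w1.npz",c,im,d);P=pts(c,d)
cv2.imwrite("pics/w1.png",im)
g=np.array([.474,.275])
r=np.hypot(P[...,0]-g[0],P[...,1]-g[1])
q=P[(r<.06)&(P[...,2]>.05)&(P[...,2]<.07)];z=np.median(q[:,2]);print("z",z)
(cx,cy),R=cv2.minEnclosingCircle(q[abs(q[:,2]-z)<.004][:,:2].astype(np.float32))
print(len(q),q.mean(0),cx,cy,R)
h=cv2.cvtColor(im,cv2.COLOR_BGR2HSV)
r=np.hypot(P[...,0]-cx,P[...,1]-cy)
k=(h[...,0]>12)&(h[...,0]<32)&(h[...,1]>100)&(r<.074)&(r>.05)&(P[...,2]>.007);t=P[k]
print("tag",len(t),t.mean(0),np.degrees(np.arctan2(t[:,1].mean()-cy,t[:,0].mean()-cx)),np.hypot(*(t.mean(0)[:2]-[cx,cy])))
b=P[(r>.09)&(r<.11)];print("bench z",np.nanmedian(b[:,2]))
```

```text
1.225 [0.4746 0.275  0.1912] [-179.9726   -0.0277  106.9945]
z 0.06076658731934634
4296 [0.4713 0.2779 0.0607] 0.4716714918613434 0.2768770754337311 0.031137626618146896
tag 798 [0.5033 0.2934 0.054 ] 27.580374850143514 0.03571022759819009
bench z 0.001022049984415574
```

View pics/w1.png

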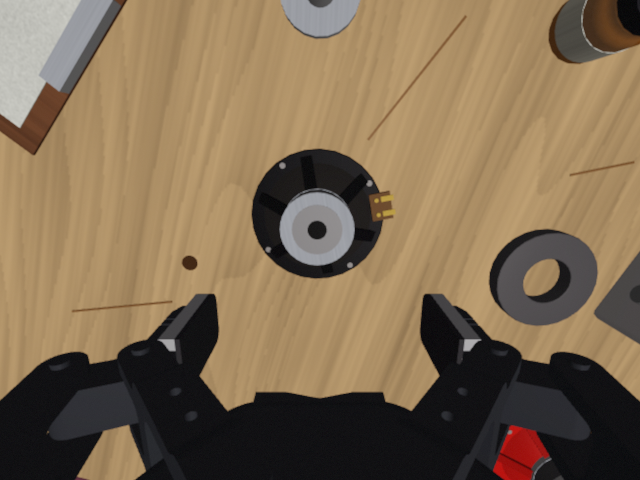

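The driver is at wrist pixel (317,214), motor at (317,229), and the brown tag with two lugs at (383,206).

Run:
```python
from h import *
c,im,d=load("w1.npz");f,cx,cy,R,o=c
def ray(u,v,z):
    w=R@np.array([(u-cx)/f,(v-cy)/f,1]);return o+w*(z-o[2])/w[2]
C=np.array([.4717,.2769])
# flange outline: ellipse fit of dark region
h=cv2.cvtColor(im,cv2.COLOR_BGR2HSV)
m=((h[...,2]<60)).astype(np.uint8);m[:, :245]=0;m[:,390:]=0;m[:140]=0;m[285:]=0
cn=max(cv2.findContours(m,0,1)[0],key=cv2.contourArea);hull=cv2.convexHull(cn)[:,0]
q=np.array([ray(u,v,.006)[:2] for u,v in hull]);A=np.c_[2*q,np.ones(len(q))]
s=np.linalg.lstsq(A,(q**2).sum(1),rcond=None)[0];print("flange",s[:2],np.sqrt(s[2]+s[:2]@s[:2]))
y=((h[...,0]>8)&(h[...,0]<32)&(h[...,1]>150));y[:,:370]=0;y[:,398:]=0;y[:188]=0;y[224:]=0
v,u=np.nonzero(y);p=ray(u.mean(),v.mean(),.011);print("tag px",len(u),u.mean(),v.mean(),p)
for K in (C,s[:2]): print(np.degrees(np.arctan2(p[1]-K[1],p[0]-K[0])),np.hypot(*(p[:2]-K)))
print("tool y az",107-90)
```

```text
flange [0.47164411 0.27756781] 0.06392772353945393
tag px 210 384.35238095238094 205.57142857142858 [0.53017545 0.30752357 0.011     ]
27.641034480264057 0.0660089506573394
27.102915958155943 0.06575154822410635
tool y az 17
```

```bash
cat >> h.py <<'E'
def frame(n):
    n=np.array(n)/np.linalg.norm(n);sx=np.array([0,0,1.])-n[2]*n;sx/=np.linalg.norm(sx)
    return np.c_[sx,np.cross(n,sx),n]
def move(p,Rt):
    "print shift and rotvec from the current pose"
    s=ctrl.state();R0=Ro.from_euler('xyz',s["orientation"],degrees=True).as_matrix()
    print("dp",np.round(np.array(p)-s["tool_pos"],4),"rot",np.round(Ro.from_matrix(Rt@R0.T).as_rotvec(),4),"t",s["clock"])
E
python3 - <<'E'
from h import *
S=frame([-.47,-.133,.8725]); Rt=np.c_[-S[:,0],S[:,1],-S[:,2]]
move(np.array([.575,-.03,.11])+.15*S[:,2],Rt)
E
```

```text
dp [ 0.0304 -0.3259  0.0494] rot [-0.2699 -0.4962  1.5115] t 1.275
```

>>> servo_tool --grip '[1,1,1,1,1,1,1,1,1,1]' --dp '[[0.003,-0.03,0.03],[0.006,-0.06,0.045],[0.009,-0.1,0.05],[0.012,-0.13,0.05],[0.015,-0.16,0.05],[0.018,-0.2,0.05],[0.021,-0.23,0.05],[0.024,-0.26,0.05],[0.027,-0.3,0.05],[0.03,-0.326,0.05]]' --delta_rot '[[-0.027,-0.05,0.151],[-0.054,-0.099,0.302],[-0.081,-0.149,0.453],[-0.108,-0.198,0.605],[-0.135,-0.248,0.756],[-0.162,-0.298,0.907],[-0.189,-0.347,1.058],[-0.216,-0.397,1.209],[-0.243,-0.447,1.36],[-0.27,-0.496,1.512]]'

```text
clock: 2.52
tool_pos: [0.5033, -0.0374, 0.2416]
orientation: [178.4, 27.8, -169.4]
force: [-0.2, -0.1, -0.4]
width: 0.999
grip_force: 0.0
```

Run:
```python
from h import *
s=ctrl.state();print(s["clock"],s["q"],np.abs(s["joint_vel"]).max())
c,im,d=grab("wrist");save("w2.npz",c,im,d);cv2.imwrite("pics/w2.png",im)
```

```text
2.525 [ -24.28150015  -20.70492807  128.28869987   21.5104484    51.95452008
 -135.5708008 ] 124.68780408023552
```

View pics/w2.png

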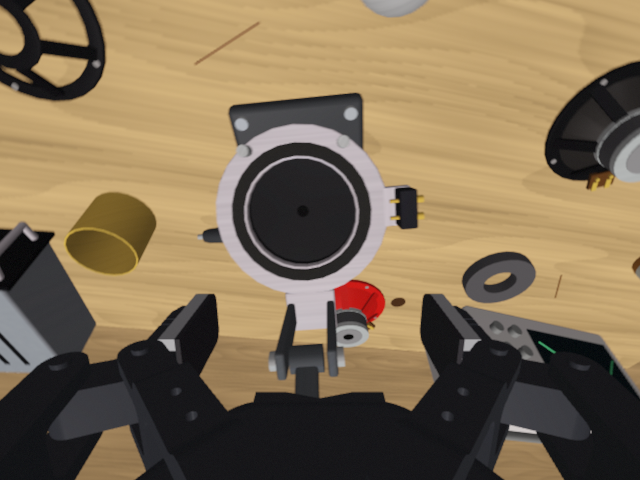

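The wrist view shows the baffle plate centred at (301,208), with the dark gasket ring on it. The pins are at (244,151) and (343,142), the contact block at (406,208), and the clamp hinge at (307,360).

Run:
```python
from h import *
np.set_printoptions(precision=4,suppress=True)
for _ in range(4):
    s=ctrl.state(); print(s["clock"],s["tool_pos"],np.abs(s["joint_vel"]).max()); c,im,d=grab("wrist")
save("w3.npz",c,im,d)
P=pts(c,d); S=frame([-.47,-.133,.8725])
# gray plate mask: bright low-sat connected to plate
h=cv2.cvtColor(im,cv2.COLOR_BGR2HSV)
m=((h[...,1]<45)&(h[...,2]>130)).astype(np.uint8)
X0=np.array([.575,-.03,.11]);L=(P-X0)@S
near=(np.hypot(L[...,0],L[...,1])<.1)&(abs(L[...,2])<.025)
k=(m>0)&near;q=P[k]
for _ in range(4):
    o=np.median(q,0) if _==0 else q.mean(0); n=np.linalg.svd(q-q.mean(0),full_matrices=False)[2][2];n*=np.sign(n[2])
    e=abs((q-q.mean(0))@n); q=q[e<max(.0025,np.median(e)*2)]
print("plate n",n,len(q),"slope",np.degrees(np.arccos(n[2])));S=frame(n);pl=q.mean(0)
L=(P-pl)@S; print("plate pt",pl,"x az",np.degrees(np.arctan2(S[1,0],S[0,0])))
f,cx,cy,R,o=c
def ray(uv,h):
    uv=np.atleast_2d(uv).astype(float);w=np.c_[(uv[:,0]-cx)/f,(uv[:,1]-cy)/f,np.ones(len(uv))]@R.T
    t=((pl-o)@n+h)/(w@n);return o+w*t[:,None]
def circ(uv,h):
    q=(ray(uv,h)-pl)@S; q2=q[:,:2]
    for _ in range(4):
        s=np.linalg.lstsq(np.c_[2*q2,np.ones(len(q2))],(q2**2).sum(1),rcond=None)[0];r=np.sqrt(s[2]+s[:2]@s[:2]);e=abs(np.hypot(*(q2-s[:2]).T)-r);q2=q2[e<max(.0015,np.median(e)*1.5)]
    return pl+S@np.array([s[0],s[1],h]),r,len(q2)
# gasket outer: dark blob inside the plate
uc=proj(c,pl+0*n)
dk=(h[...,2]<100).astype(np.uint8)
kk=np.hypot(*np.moveaxis(np.stack(np.meshgrid(np.arange(640),np.arange(480)),-1)-[301,210],-1,0))
dk[kk>76]=0
cn=max(cv2.findContours(dk,0,1)[0],key=cv2.contourArea)[:,0]
a=circ(cn,.003);print("gasket outer",a)
pm=m.copy();pm[kk>95]=0
cn=max(cv2.findContours(pm,0,1)[0],key=cv2.contourArea)[:,0]
b=circ(cn,0);print("plate outer",b)
inn=(kk<76)&(h[...,2]<100)
g=L[inn];g=g[(abs(np.hypot(*((P[inn]-a[0])@S)[:,:2].T)-.0555)<.003)];print("gasket height over plate",np.nanmedian(g[:,2]))
hl=(P-a[0])@S
for nm,mm in (("block",(hl[...,1]>.07)&(hl[...,1]<.1)&(abs(hl[...,0])<.03)&(hl[...,2]>.008)&(hl[...,2]<.03)),("pins",(hl[...,0]<-.04)&(abs(hl[...,1])<.06)&(hl[...,2]>.006)&(hl[...,2]<.02))):
    z=hl[mm];print(nm,len(z),z.mean(0) if len(z) else 0,z.min(0),z.max(0))
    if nm=="pins": print(z[z[:,1]>0].mean(0),z[z[:,1]<0].mean(0))
np.savez("seat.npz",S=S,o=a[0])
```

```text
2.575 [ 0.5036 -0.0406  0.2413] 26.062407917567928
2.625 [ 0.5033 -0.0394  0.2411] 9.997279509996599
2.675 [ 0.5032 -0.0383  0.241 ] 2.154181935555139
2.725 [ 0.5032 -0.0375  0.241 ] 1.3575831797678506
plate n [-0.4694 -0.1361  0.8724] 9862 slope 29.258681896658718
plate pt [ 0.5709 -0.0302  0.1078] x az 16.169273493486813
gasket outer (array([ 0.5628, -0.0359,  0.106 ]), np.float64(0.05963012790707621), 389)
plate outer (array([ 0.5646, -0.0349,  0.1037]), np.float64(0.07520374423171032), 282)
gasket height over plate 0.0030561085502891798
block 947 [-0.0002  0.087   0.0183] [-0.0156  0.0738  0.008 ] [0.0165 0.0999 0.0228]
pins 272 [-0.0567 -0.002   0.0134] [-0.0616 -0.0449  0.0062] [-0.0521  0.0441  0.0157]
[-0.0568  0.0395  0.0138] [-0.0567 -0.04    0.0132]
```

Run:
```python
from h import *
move([.4717,.2773,.16],Ro.from_euler('xyz',[180,0,117.3],degrees=True).as_matrix())
```

```text
dp [-0.0315  0.3144 -0.081 ] rot [ 0.1999  0.4759 -1.252 ] t 2.775
```

>>> servo_tool --grip '[1,1,1,1,1,1,1,1,1,1]' --dp '[[-0.003,0.035,0.0],[-0.006,0.07,0.0],[-0.01,0.105,0.0],[-0.014,0.145,0.0],[-0.018,0.185,-0.015],[-0.022,0.225,-0.03],[-0.026,0.265,-0.05],[-0.03,0.3,-0.07],[-0.0315,0.3144,-0.081],[-0.0315,0.3144,-0.081]]' --delta_rot '[[0.025,0.059,-0.156],[0.05,0.119,-0.313],[0.075,0.178,-0.47],[0.1,0.238,-0.626],[0.125,0.297,-0.782],[0.15,0.357,-0.939],[0.175,0.416,-1.095],[0.2,0.476,-1.252],[0.2,0.476,-1.252],[0.2,0.476,-1.252]]'

```text
clock: 4.03
tool_pos: [0.4703, 0.2778, 0.1587]
orientation: [-179.8, 0.0, 117.6]
force: [1.3, -0.1, 0.2]
width: 1.001
grip_force: 0.0
```

Run:
```python
from h import *
s=ctrl.state();print(s["tool_pos"],s["orientation"],abs(s["joint_vel"]).max())
move([.4717,.2773,.022],Ro.from_euler('xyz',[180,0,117.3],degrees=True).as_matrix())
```

```text
[0.47027905 0.27783168 0.15866681] [-1.79811795e+02  1.31586929e-02  1.17552989e+02] 2.197336678625011
dp [ 0.0014 -0.0005 -0.1367] rot [ 0.0017 -0.0028 -0.0044] t 4.025
```

>>> servo_tool --grip '[1,1,1,1,1,0.6,0.4,0.4,0.4,0.4]' --dp '[[0.0014,-0.0005,-0.04],[0.0014,-0.0005,-0.08],[0.0014,-0.0005,-0.12],[0.0014,-0.0005,-0.137],[0.0014,-0.0005,-0.137],[0.0014,-0.0005,-0.137],[0.0014,-0.0005,-0.137],[0.0014,-0.0005,-0.137],[0.0014,-0.0005,-0.137],[0.0014,-0.0005,-0.137]]' --delta_rot '[[0,0,0],[0,0,-0.004],[0,0,-0.004],[0,0,-0.004],[0,0,-0.004],[0,0,-0.004],[0,0,-0.004],[0,0,-0.004],[0,0,-0.004],[0,0,-0.004]]' --squeeze 80

```text
clock: 5.28
tool_pos: [0.4744, 0.2758, 0.0254]
orientation: [179.9, 0.0, 117.1]
force: [-1.6, 0.1, 6.1]
width: 0.707
grip_force: 88.2
```

>>> servo_tool --grip '[0.4,0.4,0.4,0.4,0.4,0.4]' --dp '[[0,0,0.02],[0,0,0.06],[0,0,0.1],[0,0,0.14],[0,0,0.16],[0,0,0.16]]' --delta_rot '[[0,0,0],[0,0,0],[0,0,0],[0,0,0],[0,0,0],[0,0,0]]'

```text
clock: 6.02
tool_pos: [0.4736, 0.2755, 0.1841]
orientation: [179.9, 0.0, 117.1]
force: [0.3, 0.1, -6.9]
width: 0.707
grip_force: 89.3
```

Run:
```python
from h import *
np.set_printoptions(precision=4,suppress=True)
s=ctrl.state();print(s["tool_pos"],s["orientation"],s["force"],s["width"],s["grip_force"])
c,im,d=grab("wrist");save("w4.npz",c,im,d);cv2.imwrite("pics/w4.png",im)
```

```text
[0.4736 0.2755 0.1841] [179.8607   0.0279 117.0625] [ 0.2946  0.0675 -6.8761] 0.7068905570565379 89.34223294258118
```

View pics/w4.png

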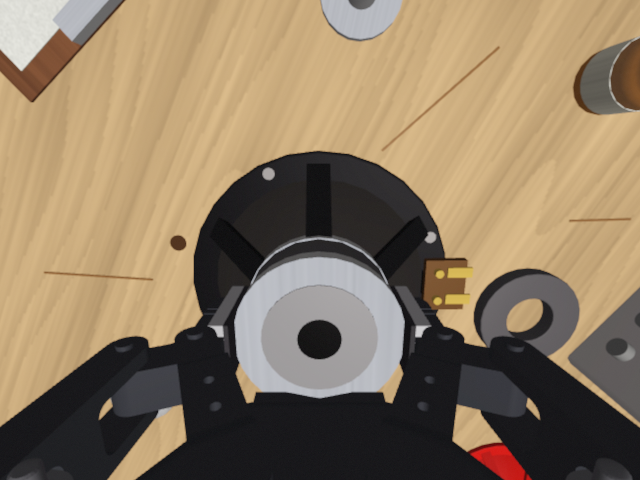

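The driver is held, motor back at (319,337), tag at (446,284) to the right along tool +y. Next I'll measure its pose in the tool frame.

Run:
```python
from h import *
np.set_printoptions(precision=4,suppress=True)
c,im,d=load("w4.npz");s=ctrl.state()
T=np.array(cams.camera_info("wrist")["T_tool_cam"]);ct=(c[0],c[1],c[2],T[:3,:3],T[:3,3])
Q=pts(ct,d);h=cv2.cvtColor(im,cv2.COLOR_BGR2HSV)
v,u=np.mgrid[0:480,0:640]
# back face plane
k=(np.hypot(u-319,v-337)<50)&(np.hypot(u-319,v-337)>27)&(v<385);q=Q[k];q=q[abs(q[:,2]-np.median(q[:,2]))<.006]
n=np.linalg.svd(q-q.mean(0),full_matrices=False)[2][2];n*=-np.sign(n[2]);print("back plane",q.mean(0),"n",n)
zb=np.median(q[:,2])
f,cx,cy,R,o=ct
def ray(u,v,z):
    w=R@np.array([(u-cx)/f,(v-cy)/f,1]);return o+w*(z-o[2])/w[2]
def circ(P2):
    for _ in range(5):
        a=np.linalg.lstsq(np.c_[2*P2,np.ones(len(P2))],(P2**2).sum(1),rcond=None)[0];r=np.sqrt(a[2]+a[:2]@a[:2]);e=abs(np.hypot(*(P2-a[:2]).T)-r);P2=P2[e<max(.001,np.median(e)*1.5)]
    return a[:2],r,len(P2)
m=((h[...,2]<70)&(np.hypot(u-319,v-340)<30)).astype(np.uint8)
cn=max(cv2.findContours(m,0,1)[0],key=cv2.contourArea)[:,0];print("pole hole",circ(np.array([ray(a,b,zb)[:2] for a,b in cn])))
# flange rim from top arc
m=((h[...,2]<75)&(v<300)&(u>190)&(u<450)&(v>140)).astype(np.uint8);m[:,:]=cv2.morphologyEx(m,cv2.MORPH_OPEN,np.ones((5,5)))
cn=max(cv2.findContours(m,0,1)[0],key=cv2.contourArea)[:,0];cn=cn[(cn[:,1]<245)]
hull=cv2.convexHull(cn)[:,0];hull=hull[hull[:,1]<240]
zf=zb+.054;print("zb",zb,"flange",circ(np.array([ray(a,b,zf)[:2] for a,b in hull])))
k=(h[...,0]>8)&(h[...,0]<32)&(h[...,1]>130)&(u>424)&(u<474)&(v>256)&(v<312)
yl=k&(h[...,2]>150);print("lugs px",u[yl].mean(),v[yl].mean(),"->",ray(u[yl].mean(),v[yl].mean(),zb+.0475),"depth",np.nanmedian(Q[yl],0))
br=k;print("tag",ray((u[br].min()+u[br].max())/2,(v[br].min()+v[br].max())/2,zb+.048))
```

```text
<stdin>:9: RuntimeWarning: Mean of empty slice.
  ret = um.true_divide(
Traceback (most recent call last):
IndexError: index 2 is out of bounds for axis 0 with size 0
```

```bash
cat > m.py <<'E'
from h import *
np.set_printoptions(precision=4,suppress=True)
c,im,d=load("w4.npz")
T=np.array(cams.camera_info("wrist")["T_tool_cam"]);ct=(c[0],c[1],c[2],T[:3,:3],T[:3,3])
Q=pts(ct,d);h=cv2.cvtColor(im,cv2.COLOR_BGR2HSV)
v,u=np.mgrid[0:480,0:640]
f,cx,cy,R,o=ct
def ray(u,v,z):
    w=R@np.array([(u-cx)/f,(v-cy)/f,1]);return o+w*(z-o[2])/w[2]
def circ(P2):
    for _ in range(5):
        a=np.linalg.lstsq(np.c_[2*P2,np.ones(len(P2))],(P2**2).sum(1),rcond=None)[0];r=np.sqrt(a[2]+a[:2]@a[:2]);e=abs(np.hypot(*(P2-a[:2]).T)-r);P2=P2[e<max(.001,np.median(e)*1.5)]
    return a[:2],r,len(P2)
ann=(np.hypot(u-319,v-337)<50)&(np.hypot(u-319,v-337)>27)&(v<385);q=Q[ann];q=q[~np.isnan(q[:,0])];print("back pts",len(q))
if len(q)>50:
    q=q[abs(q[:,2]-np.median(q[:,2]))<.006];n=np.linalg.svd(q-q.mean(0),full_matrices=False)[2][2];print("back",q.mean(0),"n",-n*np.sign(n[2]))
# flange depth plane: dark ring in the upper part
rf=np.hypot(u-319,v-277)
fl=(v<215)&(rf>105)&(rf<121);q=Q[fl];q=q[~np.isnan(q[:,0])];q=q[q[:,2]<.1];print("flange pts",len(q),np.median(q,0) if len(q) else 0)
if len(q)>50:
    q=q[abs(q[:,2]-np.median(q[:,2]))<.004];n=np.linalg.svd(q-q.mean(0),full_matrices=False)[2][2];print("flange n",-n*np.sign(n[2]))
    zf=np.median(q[:,2])
else: zf=.0254-.006
m=((h[...,2]<75)&(v<300)&(u>190)&(u<450)&(v>140)).astype(np.uint8);m=cv2.morphologyEx(m,cv2.MORPH_OPEN,np.ones((5,5)))
cn=max(cv2.findContours(m,0,1)[0],key=cv2.contourArea)[:,0];hull=cv2.convexHull(cn)[:,0];hull=hull[hull[:,1]<240]
print("zf",zf,"flange circle",circ(np.array([ray(a,b,zf)[:2] for a,b in hull])))
zb=zf-.054
m=((h[...,2]<70)&(np.hypot(u-319,v-340)<30)).astype(np.uint8)
cn=max(cv2.findContours(m,0,1)[0],key=cv2.contourArea)[:,0];print("pole hole",circ(np.array([ray(a,b,zb)[:2] for a,b in cn])))
k=(h[...,0]>8)&(h[...,0]<32)&(h[...,1]>130)&(u>424)&(u<474)&(v>256)&(v<312)
yl=k&(h[...,2]>150);print("lugs px",u[yl].mean(),v[yl].mean(),"->",ray(u[yl].mean(),v[yl].mean(),zf-.0065),"depth",np.nanmedian(Q[yl],0))
print("tag",ray((u[k].min()+u[k].max())/2,(v[k].min()+v[k].max())/2,zf-.005))
E
python3 m.py
```

```text
back pts 5474
back [ 0.0034  0.0003 -0.0355] n [-0.0029  0.0004 -1.    ]
flange pts 3537 [0.0549 0.0004 0.0184]
flange n [-0.0154 -0.0004 -0.9999]
zf 0.018409186606712535 flange circle (array([0.0032, 0.0003]), np.float64(0.06384598340212508), 28)
pole hole (array([0.0025, 0.0003]), np.float64(0.007597890137395851), 114)
lugs px 454.2936507936508 286.031746031746 -> [0.003  0.0669 0.0119] depth [-0.0013  0.0672  0.0113]
tag [0.0037 0.0645 0.0134]
```

```bash
cat >> h.py <<'E'
_z=np.load("seat.npz");S=_z["S"];O=np.array([.5632,-.0356,.1063])
Rp=np.c_[-S[:,0],S[:,1],-S[:,2]]
def place(x,z,y=0): return O+S@np.array([x+.003,y,z+.0245])
def rep():
    s=ctrl.state();R0=Ro.from_euler('xyz',s["orientation"],degrees=True).as_matrix()
    print("face in seat",np.round(S.T@(np.array(s["tool_pos"])+R0@[.003,0,.0245]-O),4),"rot err",np.round(Ro.from_matrix(Rp@R0.T).as_rotvec(),4),"F seat",np.round(S.T@s["force"],2),"tq",np.round(s["torque"],2),"vel",abs(s["joint_vel"]).max().round(2),"q",s["q"].round(1))
E
python3 - <<'E'
from h import *
print(S); move(place(.004,.06),Rp); rep()
E
```

```text
[[ 8.37911706e-01 -2.78476081e-01 -4.69419904e-01]
 [ 2.42948648e-01  9.60443165e-01 -1.36106143e-01]
 [ 4.88753443e-01 -1.38777878e-17  8.72421957e-01]]
dp [ 0.0568 -0.3205  0.0012] rot [-0.2182 -0.5079  1.3489] t 6.075
face in seat [0.0242 0.3265 0.0454] rot err [-0.2182 -0.5079  1.3489] F seat [-3.61  0.   -5.13] tq [-0.02  0.01 -0.03] vel 1.78 q [ 19.6   3.  111.   -0.   66.1  -7.5]
```

>>> servo_tool --grip '[0.4,0.4,0.4,0.4,0.4,0.4,0.4,0.4,0.4,0.4]' --dp '[[0.003,-0.015,0.02],[0.008,-0.045,0.04],[0.014,-0.08,0.05],[0.02,-0.12,0.05],[0.026,-0.16,0.05],[0.033,-0.2,0.05],[0.04,-0.24,0.05],[0.047,-0.28,0.05],[0.0568,-0.31,0.04],[0.0568,-0.3205,0.03]]' --delta_rot '[[-0.022,-0.051,0.135],[-0.044,-0.102,0.27],[-0.065,-0.152,0.405],[-0.087,-0.203,0.54],[-0.109,-0.254,0.674],[-0.131,-0.305,0.809],[-0.153,-0.356,0.944],[-0.175,-0.406,1.079],[-0.196,-0.457,1.214],[-0.218,-0.508,1.349]]'

```text
clock: 7.32
tool_pos: [0.5277, -0.0417, 0.2119]
orientation: [179.1, 28.2, -166.0]
force: [0.2, 0.2, -6.0]
width: 0.708
grip_force: 89.4
```

>>> servo_tool --grip '[0.4,0.4,0.4,0.4]' --dp '[[0,0,-0.01],[0,0,-0.02],[0,0,-0.03],[0,0,-0.03]]' --delta_rot '[[0,0,0],[0,0,0],[0,0,0],[0,0,0]]'

```text
clock: 7.82
tool_pos: [0.5286, -0.0395, 0.1835]
orientation: [179.1, 28.3, -166.2]
force: [0.4, -0.1, -5.9]
width: 0.704
grip_force: 89.5
```

Run:
```python
from h import *
rep(); move(place(.004,.008),Rp)
```

```text
face in seat [0.0044 0.0059 0.0597] rot err [-0.0095 -0.0198  0.0334] F seat [-2.61 -0.19 -5.31] tq [-0.18  0.72 -0.01] vel 1.45 q [ -23.7  -12.6  128.6   25.5   44.3 -143.1]
dp [ 0.0252  0.0012 -0.0454] rot [-0.0095 -0.0198  0.0334] t 7.825
```

>>> servo_tool --grip '[0.4,0.4,0.4,0.4,0.4,0.4,0.4,0.4]' --dp '[[0.0016,-0.0057,0],[0.0016,-0.0057,0],[0.006,-0.0045,-0.009],[0.011,-0.003,-0.018],[0.016,-0.0015,-0.028],[0.02,-0.0002,-0.036],[0.02,-0.0002,-0.036],[0.02,-0.0002,-0.036]]' --delta_rot '[[-0.0095,-0.0198,0.0334],[-0.0095,-0.0198,0.0334],[-0.0095,-0.0198,0.0334],[-0.0095,-0.0198,0.0334],[-0.0095,-0.0198,0.0334],[-0.0095,-0.0198,0.0334],[-0.0095,-0.0198,0.0334],[-0.0095,-0.0198,0.0334]]'

```text
clock: 8.82
tool_pos: [0.5495, -0.041, 0.1493]
orientation: [-179.9, 29.4, -163.8]
force: [-0.2, 0.5, -6.8]
width: 0.71
grip_force: 89.4
```

Run:
```python
from h import *
rep(); move(place(.003,.003),Rp)
c,im,d=grab("wrist");save("w5.npz",c,im,d);cv2.imwrite("pics/w5.png",im)
```

```text
face in seat [ 0.0053 -0.0014  0.0201] rot err [0.0013 0.0033 0.0013] F seat [-3.4   0.57 -5.94] tq [-0.24  0.7  -0.02] vel 0.61 q [ -23.1   -6.9  128.    29.4   39.  -149.1]
dp [ 0.0058  0.0031 -0.016 ] rot [0.0013 0.0033 0.0013] t 8.825
```

View pics/w5.png

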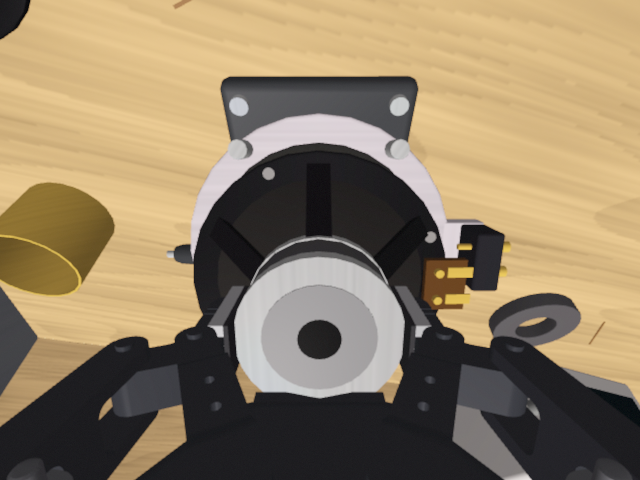

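The driver hovers 20 mm above the gasket. The pins are at (240,149) and (399,149), symmetric about its rim, and the tag at (446,284) faces the contact block at (484,260).

>>> servo_tool --grip '[0.4,0.4,0.4,0.4,0.4]' --dp '[[0.0015,0.0012,-0.004],[0.003,0.002,-0.008],[0.0045,0.003,-0.012],[0.0058,0.0031,-0.016],[0.0058,0.0031,-0.016]]' --delta_rot '[[0.001,0.003,0.001],[0.001,0.003,0.001],[0.001,0.003,0.001],[0.001,0.003,0.001],[0.001,0.003,0.001]]'

```text
clock: 9.5
tool_pos: [0.5549, -0.0377, 0.1324]
orientation: [180.0, 29.2, -163.9]
force: [0.3, -0.2, -5.9]
width: 0.697
grip_force: 89.4
```

Run:
```python
from h import *
rep(); move(place(.002,-.0005),Rp)
```

```text
face in seat [0.0023 0.0004 0.0025] rot err [-0.0003 -0.0011  0.0001] F seat [-2.67 -0.25 -5.29] tq [-0.25  0.73  0.03] vel 0.42 q [ -22.4   -4.5  127.8   30.4   37.  -149.9]
dp [ 0.0012  0.     -0.0027] rot [-0.0003 -0.0011  0.0001] t 9.5
```

>>> servo_tool --grip '[0.4,0.4,0.4,0.4,0.4]' --dp '[[0.0003,0.0001,-0.0006],[0.0006,0.0002,-0.0012],[0.0009,0.0003,-0.0017],[0.0012,0.0003,-0.0022],[0.0012,0.0003,-0.0022]]' --delta_rot '[[0,0,0],[0,0,0],[0,0,0],[0,0,0],[0,0,0]]'

```text
clock: 10.12
tool_pos: [0.5564, -0.0375, 0.1309]
orientation: [-180.0, 29.3, -163.8]
force: [0.3, 0.9, -6.8]
width: 0.706
grip_force: 89.4
```

```bash
python3 -c "
from h import *
rep()"
```

```text
face in seat [0.0028 0.0001 0.0004] rot err [0.0001 0.0001 0.0003] F seat [-2.81  0.73 -6.19] tq [-0.15  0.74  0.  ] vel 0.18 q [ -22.3   -4.2  127.7   30.5   36.8 -150.1]
```

>>> servo_tool --grip '[0.4,0.4,0.4]' --dp '[[0.0003,0.0001,-0.0005],[0.0005,0.0001,-0.0009],[0.0005,0.0001,-0.0009]]' --delta_rot '[[0,0,0],[0,0,0],[0,0,0]]'

```text
clock: 10.5
tool_pos: [0.5566, -0.0375, 0.1306]
orientation: [180.0, 29.2, -163.8]
force: [-7.3, -1.4, 0.1]
width: 0.705
grip_force: 90.6
```

```bash
python3 -c "
from h import *
rep()"
```

```text
face in seat [0.0028 0.     0.0001] rot err [ 0.0001 -0.0005 -0.0005] F seat [-6.38  0.69  3.74] tq [-0.28  1.17 -0.  ] vel 0.13 q [ -22.3   -4.1  127.7   30.6   36.8 -150.1]
```

>>> servo_tool --grip '[0.4,0.4,0.4,0.4,0.4]' --dp '[[-0.0006,-0.0002,-0.0003],[-0.0012,-0.0004,-0.0007],[-0.0017,-0.0005,-0.001],[-0.0021,-0.0006,-0.0012],[-0.0021,-0.0006,-0.0012]]' --delta_rot '[[0,0,0],[0,0,0],[0,0,0],[0,0,0],[0,0,0]]'

```text
clock: 11.12
tool_pos: [0.5557, -0.0383, 0.13]
orientation: [-179.9, 29.4, -163.9]
force: [-0.3, 2.3, 3.5]
width: 0.706
grip_force: 90.2
```

```bash
python3 -c "
from h import *
rep()"
```

```text
face in seat [ 0.0017 -0.0005  0.0001] rot err [0.0002 0.0025 0.0013] F seat [2.03 2.28 2.85] tq [0.53 0.27 0.05] vel 0.06 q [ -22.5   -4.2  127.9   30.8   36.6 -150.4]
```

>>> servo_tool --grip '[0.4,0.4,0.4,0.4,0.4]' --dp '[[-0.0006,-0.0002,0.0],[-0.001,-0.0003,-0.0003],[-0.0014,-0.0004,-0.0005],[-0.0018,-0.0005,-0.0007],[-0.0018,-0.0005,-0.0007]]' --delta_rot '[[0,0,0],[0,0,0],[0,0,0],[0,0,0],[0,0,0]]'

```text
clock: 11.75
tool_pos: [0.5534, -0.039, 0.1287]
orientation: [-179.9, 29.3, -163.8]
force: [-0.2, -0.7, 4.3]
width: 0.707
grip_force: 90.4
```

Run:
```python
from h import *
rep()
c,im,d=grab("wrist");save("w6.npz",c,im,d);cv2.imwrite("pics/w6.png",cv2.resize(im[90:330,170:530],None,fx=2,fy=2,interpolation=2))
```

```text
face in seat [-0.001  -0.0006  0.0001] rot err [0.0011 0.0015 0.0008] F seat [ 1.75 -0.65  3.97] tq [ 0.17  0.04 -0.06] vel 0.12 q [ -22.6   -4.4  128.2   30.9   36.5 -150.7]
```

View pics/w6.png

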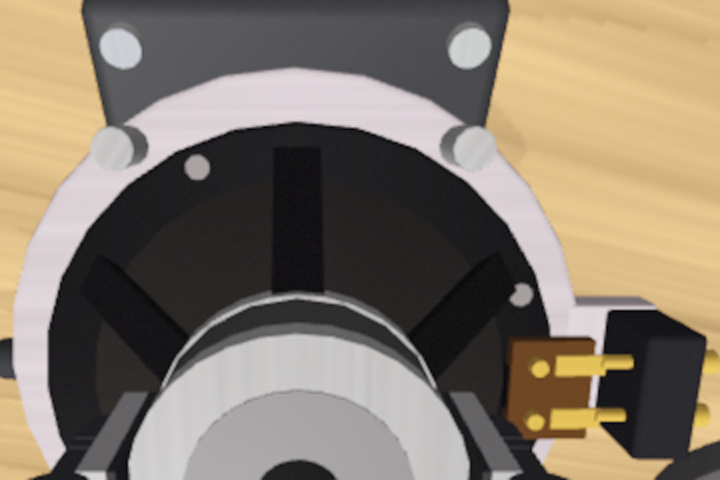

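The rim is very close to both pins, at (119,148) and (472,148), and the tag is level with the block. I'll push a little further and watch the force.

>>> servo_tool --grip '[0.4,0.4,0.4,0.4]' --dp '[[-0.0004,-0.0001,-0.0002],[-0.0008,-0.0002,-0.0005],[-0.0012,-0.0003,-0.0007],[-0.0012,-0.0003,-0.0007]]' --delta_rot '[[0,0,0],[0,0,0],[0,0,0],[0,0,0]]'

```text
clock: 12.3
tool_pos: [0.5524, -0.0391, 0.1281]
orientation: [-179.9, 29.3, -163.8]
force: [2.0, -1.3, 5.0]
width: 0.704
grip_force: 90.5
```

```bash
python3 -c "
from h import *
rep()"
```

```text
face in seat [-0.0022 -0.0004  0.0001] rot err [0.0006 0.0018 0.0009] F seat [ 3.81 -1.83  3.62] tq [ 0.26 -0.33 -0.13] vel 0.08 q [ -22.7   -4.4  128.4   31.    36.5 -150.9]
```

```bash
cat > gap.py <<'E'
from h import *
c,im,d=grab("wrist");save("w7.npz",c,im,d);f,cx,cy,R,o=c
h=cv2.cvtColor(im,cv2.COLOR_BGR2HSV);v,u=np.mgrid[0:480,0:640]
def ray(uv,z):
    uv=np.atleast_2d(uv).astype(float);w=np.c_[(uv[:,0]-cx)/f,(uv[:,1]-cy)/f,np.ones(len(uv))]@R.T
    return ((o+w*(((O-o)@S[:,2]+z)/(w@S[:,2]))[:,None])-O)@S
P=(pts(c,d)-O)@S
for sg in (1,-1):
    k=(abs(P[...,1]-sg*.04)<.009)&(abs(P[...,0]+.0575)<.012)&(P[...,2]>.0115)&(P[...,2]<.017)
    (a,b),r=cv2.minEnclosingCircle(np.c_[u[k],v[k]].astype(np.float32))
    print("pin",k.sum(),a,b,r,ray([a,b],.014)[0], "depth c",P[k].mean(0)); 
m=((h[...,2]<75)&(v<260)&(u>185)&(u<455)&(v>120)).astype(np.uint8);m=cv2.morphologyEx(m,cv2.MORPH_OPEN,np.ones((3,3)))
# rim scan: per ray from the centre, first bright pixel outward, at angles clear of the pins
C=np.array([319,290.]);E=[]
for t in np.radians(list(range(-115,-64,3))):
    for rr in np.arange(90,170,.5):
        x,y=C+rr*np.array([np.cos(t),np.sin(t)])
        if im[int(round(y)),int(round(x))].mean()>110: E.append((x,y));break
q=ray(E,.006)[:,:2];print(len(E),q[len(q)//2])
cen=[]
# fixed radius .065: solve centre
from scipy.optimize import least_squares
s=least_squares(lambda p:np.hypot(*(q-p).T)-.065,[0,0],loss="soft_l1",f_scale=.0005);print("rim centre",s.x,"res",abs(s.fun).mean())
E
python3 gap.py
```

```text
pin 397 405.2368469238281 166.88597106933594 11.443278312683105 [-0.05759187  0.03934833  0.014     ] depth c [-0.05758801  0.03939185  0.01381032]
pin 400 225.3913116455078 166.7565155029297 11.45906925201416 [-0.0576957  -0.04025186  0.014     ] depth c [-0.05757863 -0.04038305  0.01383946]
17 [-6.47518264e-02  6.39978247e-05]
rim centre [0.00070721 0.00179747] res 0.0010395151440519218
```

>>> servo_tool --grip '[0.4,0.4,0.4,0.4]' --dp '[[-0.0004,-0.0001,-0.0002],[-0.0008,-0.0002,-0.0005],[-0.0012,-0.0003,-0.0007],[-0.0012,-0.0003,-0.0007]]' --delta_rot '[[0,0,0],[0,0,0],[0,0,0],[0,0,0]]'

```text
clock: 12.85
tool_pos: [0.552, -0.0393, 0.1282]
orientation: [-179.9, 29.5, -163.9]
force: [5.5, 1.5, 5.0]
width: 0.704
grip_force: 90.4
```

```bash
python3 -c "
from h import *
rep()"
```

```text
face in seat [-0.0025 -0.0005  0.0003] rot err [-0.0001  0.004   0.0022] F seat [ 7.45 -0.08  1.6 ] tq [ 0.47 -0.81 -0.21] vel 0.06 q [ -22.8   -4.5  128.5   31.2   36.4 -151. ]
```

>>> servo_tool --grip '[0.72,0.75,0.8,0.9,1,1]' --dp '[[0,0,0],[0,0,0],[0,0,0],[0,0,0],[0,0,0],[0,0,0]]' --delta_rot '[[0,0,0],[0,0,0],[0,0,0],[0,0,0],[0,0,0],[0,0,0]]'

```text
clock: 13.6
tool_pos: [0.5502, -0.0389, 0.1263]
orientation: [180.0, 29.2, -163.8]
force: [0.2, -0.4, 0.1]
width: 1.002
grip_force: 0.0
```

```bash
python3 -c "
from h import *
rep();print(ctrl.state()['width'])"; python3 gap.py
```

```text
face in seat [-0.0049  0.0004 -0.0005] rot err [-0.0001 -0.0008 -0.0001] F seat [ 0.09 -0.48  0.1 ] tq [-0.09  0.22  0.04] vel 0.27 q [ -22.8   -4.5  128.6   31.1   36.6 -151.1]
1.002171667600322
pin 392 403.43804931640625 173.2964630126953 11.448948860168457 [-0.0575583   0.03941919  0.014     ] depth c [-0.05761075  0.03943872  0.01382289]
pin 392 223.5625 173.4375 11.527581214904785 [-0.05753786 -0.04037487  0.014     ] depth c [-0.057616   -0.04035686  0.01381958]
17 [-0.06527316  0.00088408]
rim centre [-7.61980585e-05  2.51704346e-04] res 0.0006205126099214948
```

>>> servo_tool --grip '[1,1,1,1,1,1,1]' --dp '[[-0.007,-0.002,0.013],[-0.019,-0.0055,0.035],[-0.033,-0.0095,0.061],[-0.047,-0.0135,0.087],[-0.061,-0.0175,0.113],[-0.066,-0.019,0.122],[-0.066,-0.019,0.122]]' --delta_rot '[[0,0,0],[0,0,0],[0,0,0],[0,0,0],[0,0,0],[0,0,0],[0,0,0]]'

```text
clock: 14.52
tool_pos: [0.4847, -0.0583, 0.2491]
orientation: [-179.9, 29.3, -163.8]
force: [0.1, 0.1, -0.8]
width: 0.999
grip_force: 0.0
```

Run:
```python
from h import *
np.set_printoptions(precision=4,suppress=True)
rep()
c,im,d=grab("wrist");cv2.imwrite("pics/w8.png",im);save("w8.npz",c,im,d)
P=(pts(c,d)-O)@S
def pl(k):
    q=P[k];q=q[~np.isnan(q[:,0])];n=np.linalg.svd(q-q.mean(0),full_matrices=False)[2][2];return len(q),q.mean(0),n*np.sign(n[2])
r=np.hypot(P[...,0],P[...,1])
print("back",pl((P[...,2]>.055)&(P[...,2]<.065)&(r<.035)))
k=(P[...,2]>.055)&(P[...,2]<.066)&(r<.04);print("motor circle",cv2.minEnclosingCircle(P[k][:,:2].astype(np.float32)))
print("flange",pl((P[...,2]>.002)&(P[...,2]<.010)&(r>.052)&(r<.063)))
h=cv2.cvtColor(im,cv2.COLOR_BGR2HSV)
k=(h[...,0]>8)&(h[...,0]<32)&(h[...,1]>130)&(abs(P[...,0])<.025)&(P[...,1]>.055)&(P[...,1]<.0715)&(P[...,2]>.004)&(P[...,2]<.02)
print("tag",k.sum(),P[k].mean(0),P[k].min(0),P[k].max(0))
# clamp bar from top & scene cameras
for n in ("top","scene"):
    c,im,d=grab(n);Q=(pts(c,d)-O)@S
    k=(abs(Q[...,1])<.065)&(Q[...,2]>.145)&(Q[...,0]>.13)&(Q[...,0]<.23)&(Q[...,2]<.22)
    q=Q[k];print(n,k.sum(),q.mean(0) if len(q) else 0,q.min(0),q.max(0)); e=q[abs(q[:,1])>.012];print(np.median(e,0))
```

```text
face in seat [-0.0045  0.      0.14  ] rot err [0.0008 0.0011 0.0007] F seat [-0.27  0.1  -0.82] tq [-0.11  0.22  0.  ] vel 1.59 q [ -29.5  -23.9  130.    25.2   55.1 -146.8]
back (5076, array([-0.0012, -0.0002,  0.0597]), array([-0.0035, -0.0006,  1.    ]))
motor circle ((-3.260983794461936e-05, -0.00028622886748053133), 0.031164981424808502)
flange (4090, array([-0.0053, -0.0043,  0.0062]), array([ 0.0003, -0.0003,  1.    ]))
tag 526 [-0.0012  0.0629  0.0124] [-0.0133  0.055   0.005 ] [0.0126 0.0714 0.0166]
top 335 [ 0.1651 -0.0024  0.1742] [ 0.1302 -0.0521  0.1492] [0.179  0.0465 0.1877]
[ 0.173  -0.0142  0.1746]
scene 258 [ 0.17   -0.0007  0.1706] [ 0.1357 -0.0509  0.1452] [0.1814 0.0484 0.1842]
[ 0.1746 -0.0124  0.1722]
```

View pics/w8.png

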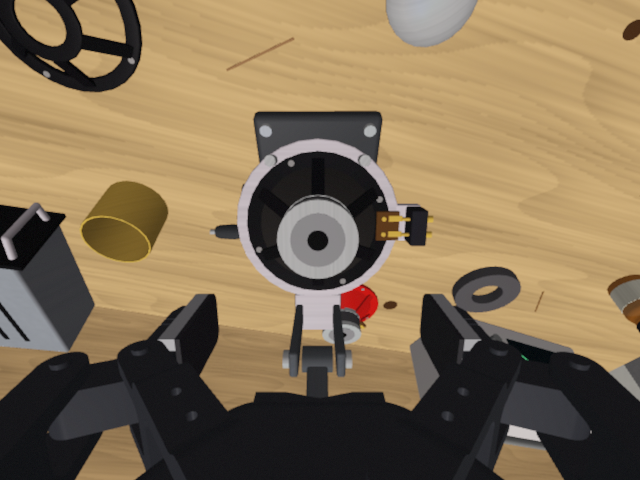

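Seating looks good. The motor is centred on the seat, the flange normal matches the seat's, and the tag at (388,225) is square to the contact block at (415,225). The clamp bar is at seat (0.173, 0, 0.168), which gives θ of about 2.1. Next: shut the fingers and go over and behind the bar.

```bash
cat >> h.py <<'E'
def rows(W):
    "W: TCP points in the seat frame, orientation Rp; prints dp rows"
    s=ctrl.state();R0=Ro.from_euler('xyz',s["orientation"],degrees=True).as_matrix()
    print("now",np.round(S.T@(s["tool_pos"]-O),4),"F",np.round(S.T@s["force"],1),"t",s["clock"],"q",s["q"].round(0),"rot",np.round(Ro.from_matrix(Rp@R0.T).as_rotvec(),3))
    print(np.round([O+S@np.array(w)-s["tool_pos"] for w in W],3).tolist())
def bar(deg): a=np.radians(170.84-deg);return np.array([.094+.1256*np.cos(a),.072+.1256*np.sin(a)])
E
python3 - <<'E'
from h import *
rows([[0,.009,.20],[.01,.018,.24],[.05,.027,.25],[.1,.027,.25],[.15,.027,.25],[.198,.027,.245],[.198,.027,.2],[.198,.027,.16],[.198,.027,.154],[.198,.027,.154]])
E
```

```text
now [-0.0027  0.0007  0.163 ] F [ 0.7 -0.6 -0.2] t 14.675 q [ -29.  -24.  130.   25.   55. -147.] rot [-0.001 -0.002 -0.   ]
[[-0.017, 0.004, 0.034], [-0.03, 0.009, 0.073], [-0.004, 0.026, 0.102], [0.038, 0.038, 0.126], [0.08, 0.05, 0.151], [0.122, 0.063, 0.17], [0.143, 0.069, 0.13], [0.162, 0.074, 0.096], [0.165, 0.075, 0.09], [0.165, 0.075, 0.09]]
```

>>> servo_tool --grip '[0,0,0,0,0,0,0,0]' --dp '[[-0.017,0.004,0.034],[-0.03,0.009,0.073],[-0.004,0.026,0.102],[0.038,0.038,0.126],[0.08,0.05,0.151],[0.122,0.063,0.17],[0.122,0.063,0.17],[0.122,0.063,0.17]]' --delta_rot '[[0,0,0],[0,0,0],[0,0,0],[0,0,0],[0,0,0],[0,0,0],[0,0,0],[0,0,0]]'

```text
clock: 15.68
tool_pos: [0.6062, 0.0051, 0.4164]
orientation: [179.9, 29.1, -163.9]
force: [-0.8, -0.0, -0.4]
width: 0.001
grip_force: 0.0
```

Run:
```python
from h import *
rows([[.2,.027,.21],[.2,.027,.18],[.2,.027,.154],[.2,.027,.154]])
```

```text
now [0.1975 0.0271 0.2448] F [-0.9  0.2  0. ] t 15.675 q [ -15.  -12.  104.   16.   64. -126.] rot [-0.001 -0.004 -0.   ]
[[0.018, 0.005, -0.029], [0.033, 0.009, -0.055], [0.045, 0.013, -0.078], [0.045, 0.013, -0.078]]
```

>>> servo_tool --grip '[0,0,0,0]' --dp '[[0.018,0.005,-0.029],[0.033,0.009,-0.055],[0.045,0.013,-0.078],[0.045,0.013,-0.078]]' --delta_rot '[[0,0,0],[0,0,0],[0,0,0],[0,0,0]]'

```text
clock: 16.18
tool_pos: [0.6497, 0.0179, 0.3365]
orientation: [179.8, 28.9, -164.0]
force: [-0.3, 0.2, 0.8]
width: -0.003
grip_force: 0.0
```

Run:
```python
from h import *
W=[[bar(t)[0]+.016,.027,bar(t)[1]-.014] for t in (118,112,105,98,90,84,77,70,63,63)]
rows(W)
```

```text
now [0.198  0.0273 0.1529] F [0.2 0.3 0.8] t 16.175 q [ -13.   -4.  105.   17.   55. -125.] rot [-0.001 -0.007  0.   ]
[[-0.012, -0.004, -0.001], [-0.025, -0.008, -0.0], [-0.04, -0.012, -0.001], [-0.054, -0.016, -0.003], [-0.071, -0.021, -0.008], [-0.082, -0.024, -0.013], [-0.095, -0.028, -0.021], [-0.107, -0.031, -0.03], [-0.117, -0.034, -0.04], [-0.117, -0.034, -0.04]]
```

>>> servo_tool --grip '[0,0,0,0,0,0,0,0,0,0]' --dp '[[-0.012,-0.004,-0.001],[-0.025,-0.008,0],[-0.04,-0.012,-0.001],[-0.054,-0.016,-0.003],[-0.071,-0.021,-0.008],[-0.082,-0.024,-0.013],[-0.095,-0.028,-0.021],[-0.107,-0.031,-0.03],[-0.117,-0.034,-0.04],[-0.117,-0.034,-0.04]]' --delta_rot '[[0,0,0],[0,0,0],[0,0,0],[0,0,0],[0,0,0],[0,0,0],[0,0,0],[0,0,0],[0,0,0],[0,0,0]]'

```text
clock: 17.42
tool_pos: [0.533, -0.0161, 0.2981]
orientation: [179.9, 29.0, -163.9]
force: [0.6, -0.4, 0.9]
width: -0.001
grip_force: 0.0
```

Run:
```python
from h import *
W=[[bar(t)[0]+.016,.027,bar(t)[1]-.014] for t in (57,51,46,41,37,37)]
rows(W)
```

```text
now [0.0732 0.0272 0.1789] F [ 0.8 -0.6  0.5] t 17.425 q [ -21.  -19.  122.   21.   56. -135.] rot [-0.001 -0.004  0.001]
[[-0.009, -0.003, -0.012], [-0.016, -0.005, -0.023], [-0.021, -0.006, -0.033], [-0.025, -0.007, -0.043], [-0.028, -0.008, -0.051], [-0.028, -0.008, -0.051]]
```

>>> servo_tool --grip '[0,0,0,0,0,0]' --dp '[[-0.009,-0.003,-0.012],[-0.016,-0.005,-0.023],[-0.021,-0.006,-0.033],[-0.025,-0.007,-0.043],[-0.028,-0.008,-0.051],[-0.028,-0.008,-0.051]]' --delta_rot '[[0,0,0],[0,0,0],[0,0,0],[0,0,0],[0,0,0],[0,0,0]]'

```text
clock: 18.18
tool_pos: [0.5058, -0.024, 0.2483]
orientation: [179.9, 29.1, -163.9]
force: [0.0, -0.2, 0.3]
width: 0.0
grip_force: 0.0
```

Run:
```python
from h import *
c,im,d=grab("scene");Q=(pts(c,d)-O)@S
k=(Q[...,1]<-.015)&(Q[...,1]>-.055)&(Q[...,2]>.09)&(abs(Q[...,0])<.2)&(Q[...,2]<.23)
q=Q[k];print(len(q),np.median(q,0),q.min(0),q.max(0),"expect",bar(37))
c,im,d=grab("wrist");cv2.imwrite("pics/w9.png",im)
rows([[.022,.027,.17],[.022,.027,.2],[.02,.027,.21]])
```

```text
77 [ 0.0127017  -0.0254477   0.16592773] [ 0.00242478 -0.04878488  0.15577009] [ 0.03975379 -0.0153214   0.22976981] expect [0.00700355 0.16259237]
now [0.0251 0.0269 0.1499] F [-0.1  0.6  0.1] t 18.275 q [ -23.  -21.  128.   23.   52. -140.] rot [-0.    -0.001 -0.   ]
[[-0.012, -0.003, 0.016], [-0.026, -0.007, 0.042], [-0.032, -0.009, 0.05]]
```

View pics/w9.png

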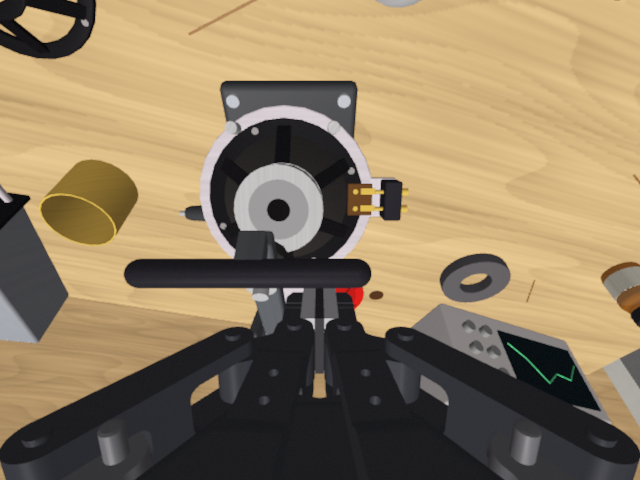

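The bar came over and now lies at (247,273), about θ≈38°. The driver is unmoved and the finger is behind the bar. I'll back off, rise above it and press down.

Run:
```python
from h import *
b=lambda t:[bar(t)[0],0,bar(t)[1]+.008]
rows([[.034,.027,.16],[.034,.027,.19],[.03,.015,.205],[.012,.0,.20],[.007,0,.19],[.007,0,.19]])
```

```text
now [0.0251 0.0269 0.1499] F [-0.1  0.6  0.1] t 18.275 q [ -23.  -21.  128.   23.   52. -140.] rot [-0.    -0.001 -0.   ]
[[0.003, 0.001, 0.013], [-0.011, -0.003, 0.039], [-0.018, -0.018, 0.05], [-0.027, -0.036, 0.037], [-0.026, -0.036, 0.026], [-0.026, -0.036, 0.026]]
```

>>> servo_tool --grip '[0,0,0,0,0,0]' --dp '[[0.003,0.001,0.013],[-0.011,-0.003,0.039],[-0.018,-0.018,0.05],[-0.027,-0.036,0.037],[-0.026,-0.036,0.026],[-0.026,-0.036,0.026]]' --delta_rot '[[0,0,0],[0,0,0],[0,0,0],[0,0,0],[0,0,0],[0,0,0]]'

```text
clock: 19.02
tool_pos: [0.4804, -0.0596, 0.2748]
orientation: [179.9, 29.2, -163.9]
force: [-0.2, -0.1, 0.7]
width: 0.002
grip_force: 0.0
```

Run:
```python
from h import *
rows([[bar(t)[0],0,bar(t)[1]+.006] for t in (37,32,27,22,18,14,10,7,4,4)])
```

```text
now [ 0.0071 -0.      0.1892] F [ 0.2 -0.   0.7] t 19.025 q [ -30.  -26.  128.   24.   59. -146.] rot [-0.001 -0.002  0.   ]
[[0.01, 0.003, -0.018], [0.007, 0.002, -0.029], [0.005, 0.002, -0.039], [0.004, 0.001, -0.05], [0.004, 0.001, -0.059], [0.005, 0.001, -0.068], [0.006, 0.002, -0.077], [0.007, 0.002, -0.083], [0.009, 0.003, -0.089], [0.009, 0.003, -0.089]]
```

>>> servo_tool --grip '[0,0,0,0,0,0,0,0,0,0]' --dp '[[0.01,0.003,-0.018],[0.007,0.002,-0.029],[0.005,0.002,-0.039],[0.004,0.001,-0.05],[0.004,0.001,-0.059],[0.005,0.001,-0.068],[0.006,0.002,-0.077],[0.007,0.002,-0.083],[0.009,0.003,-0.089],[0.009,0.003,-0.089]]' --delta_rot '[[0,0,0],[0,0,0],[0,0,0],[0,0,0],[0,0,0],[0,0,0],[0,0,0],[0,0,0],[0,0,0],[0,0,0]]'

```text
clock: 20.27
tool_pos: [0.4896, -0.0569, 0.1862]
orientation: [180.0, 29.3, -163.9]
force: [-0.5, -0.2, 0.3]
width: 0.002
grip_force: 0.0
```

Run:
```python
from h import *
rows([[bar(t)[0],0,bar(t)[1]+.006] for t in (3,2,1,0)])
```

```text
now [-0.0277  0.      0.1072] F [-0.3 -0.1  0.5] t 20.275 q [ -29.  -19.  133.   28.   48. -151.] rot [-0.001 -0.     0.   ]
[[0.0, 0.0, -0.003], [0.001, 0.0, -0.005], [0.002, 0.0, -0.007], [0.002, 0.001, -0.009]]
```

>>> servo_tool --grip '[0,0,0,0,0]' --dp '[[0,0,-0.003],[0.001,0,-0.005],[0.002,0,-0.007],[0.003,0.001,-0.009],[0.003,0.001,-0.009]]' --delta_rot '[[0,0,0],[0,0,0],[0,0,0],[0,0,0],[0,0,0]]'

```text
clock: 20.9
tool_pos: [0.4926, -0.0561, 0.1775]
orientation: [-180.0, 29.3, -163.9]
force: [-0.1, 0.7, -0.7]
width: -0.002
grip_force: 0.0
```

Run:
```python
from h import *
rows([])
c,im,d=grab("scene");Q=(pts(c,d)-O)@S
k=(abs(Q[...,1])>.017)&(abs(Q[...,1])<.055)&(Q[...,2]>.07)&(abs(Q[...,0]+.03)<.03)&(Q[...,2]<.11)
q=Q[k];print(len(q),np.median(q,0),q.min(0),q.max(0),"expect top",bar(0)+[0,.006])
```

```text
now [-0.0294 -0.      0.0981] F [-0.2  0.7 -0.6] t 20.9 q [ -29.  -18.  133.   28.   46. -151.] rot [0.    0.    0.001]
[]
94 [-0.02616407 -0.01788503  0.09391842] [-0.03557019 -0.05124359  0.0856984 ] [-0.02010584  0.04782114  0.09975981] expect top [-0.0299983   0.09799451]
```

>>> servo_tool --grip '[0,0,0]' --dp '[[0.0003,0.0001,-0.0006],[0.0006,0.0002,-0.0012],[0.0006,0.0002,-0.0012]]' --delta_rot '[[0,0,0],[0,0,0],[0,0,0]]'

```text
clock: 21.32
tool_pos: [0.4931, -0.056, 0.1767]
orientation: [-180.0, 29.2, -163.8]
force: [-3.8, -0.5, 2.6]
width: 0.001
grip_force: 1.9
```

```bash
python3 -c "
from h import *
rows([])"
```

```text
now [-0.0293 -0.0001  0.0971] F [-2.1  0.5  4.1] t 21.325 q [ -29.  -17.  133.   28.   46. -151.] rot [ 0. -0. -0.]
[]
```

>>> servo_tool --grip '[0,0,0]' --dp '[[0.0003,0.0001,-0.0006],[0.0006,0.0002,-0.0012],[0.0006,0.0002,-0.0012]]' --delta_rot '[[0,0,0],[0,0,0],[0,0,0]]'

```text
clock: 21.7
tool_pos: [0.4934, -0.056, 0.1764]
orientation: [-179.9, 29.2, -163.7]
force: [-13.2, -0.9, 10.6]
width: 0.001
grip_force: 8.2
```

```bash
python3 -c "
from h import *
rows([])"
```

```text
now [-0.0292 -0.0001  0.0967] F [-6.1  2.8 15.5] t 21.7 q [ -29.  -17.  133.   28.   46. -152.] rot [ 0.001 -0.001 -0.002]
[]
```

The force is 15 N with hardly any motion, so the foot is down on the driver. I'll retract along the seat normal.

>>> servo_tool --grip '[0,0,0,0,0,0,0]' --dp '[[-0.0005,-0.0001,0.001],[-0.003,-0.001,0.006],[-0.014,-0.004,0.026],[-0.028,-0.008,0.052],[-0.045,-0.013,0.085],[-0.055,-0.016,0.104],[-0.055,-0.016,0.104]]' --delta_rot '[[0,0,0],[0,0,0],[0,0,0],[0,0,0],[0,0,0],[0,0,0],[0,0,0]]'

```text
clock: 22.58
tool_pos: [0.4393, -0.0725, 0.2815]
orientation: [-179.7, 29.5, -163.8]
force: [0.6, -0.4, -0.1]
width: -0.004
grip_force: 0.0
```

Run:
```python
from h import *
np.set_printoptions(precision=4,suppress=True)
rows([])
c,im,d=grab("wrist");cv2.imwrite("pics/w10.png",im);P=(pts(c,d)-O)@S
r=np.hypot(P[...,0],P[...,1])
q=P[(P[...,2]>.002)&(P[...,2]<.010)&(r>.052)&(r<.063)];n=np.linalg.svd(q-q.mean(0),full_matrices=False)[2][2];print("flange",q.mean(0),n*np.sign(n[2]))
k=(P[...,2]>.085)&(P[...,2]<.11)&(abs(P[...,1])<.055)&(P[...,0]<-.01)&(P[...,0]>-.05);print("bar top z",np.percentile(P[k][:,2],90),P[k].mean(0))
h=cv2.cvtColor(im,cv2.COLOR_BGR2HSV)
k=(h[...,0]>8)&(h[...,0]<32)&(h[...,1]>130)&(abs(P[...,0])<.025)&(P[...,1]>.055)&(P[...,1]<.0715)&(P[...,2]>.004)&(P[...,2]<.02)
print("tag",k.sum(),P[k].mean(0),P[k].min(0),P[k].max(0))
```

```text
now [-0.0271 -0.0009  0.216 ] F [ 0.4 -0.6 -0.3] t 22.575 q [ -36.  -33.  132.   25.   63. -150.] rot [0.003 0.004 0.002]
[]
flange [-0.0106 -0.0027  0.0062] [0.0002 0.0003 1.    ]
bar top z 0.0982610242170516 [-0.0309 -0.0007  0.0966]
tag 283 [0.001  0.064  0.0125] [-0.0129  0.055   0.0104] [0.0127 0.0714 0.016 ]
```

View pics/w10.png

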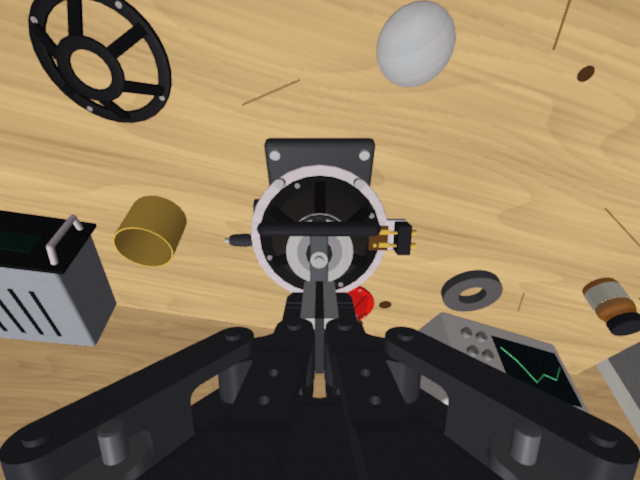

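The hold-down arm lies over the motor with its bar at (320,230) and the foot on the back. The flange is flat, the tag at (378,238) faces the block, and the gripper is clear. Handing in.

```bash
python3 -c "
from h import *
print(order.close_job())"
```

```text
the job is handed in; nothing more can be done
None
```

The job is handed in: the driver lies flat on the gasket against both stop pins with its tag facing the contact block, and the hold-down foot rests on its back (last check at 22.6 s of the 56 s); the verdict was not shown.

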